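Load a ceramic plate from the magazine onto the film-coating bed

ROBOT

A 7-joint arm with a two-finger parallel gripper is mounted at the origin on a cart in front of the work surface, level with it; the furniture and walls round the work are solid. World frame = base frame: x ahead of the robot, y to its left, z up, the work surface at z = 0. Lengths are in m, angles in rad, forces in N, time in s.
With the tool pointing down it reaches from about 0.4 to 0.85 m from the base axis. Payload 6.9 kg.
Tool frame: the origin (TCP) lies midway between the tips of the shut fingers; the grasp point (between the pads) lies 19 mm behind it; x points along the fingers, y is the direction in which the jaws open and shut, and the axes are right-handed (so a half turn about x gives the same grasp; the last joint's range is limited). The gripper opens to 85 mm and grips with 20 to 120 N. Pads are 22 mm wide; open, the fingers measure 114 mm over their backs; the gripper's body (76 mm by 85 mm) begins 54 mm behind the grasp point. The pads swing forward as they close: fully open they stand 13 mm farther back than shut.
Start: joints at [-1.119, 0.507, -0.238, 1.5, 0.126, 1.149, -0.155], TCP at [0.212, 0.588, 0.231] pointing down, gripper open.
Joint ranges: [-3.08, 3.08], [-0.24, 2.05], [-1.43, 1.35], [0, 2.5], [-1.52, 4.66], [0.17, 1.96], [-2.89, 2.89]. Speed limits (rad/s): [2.39, 2.39, 3.14, 3.14, 3.14, 3.14, 3.14].

INTERFACE

Orientations are given as a rotation vector (axis times angle).
In Python, from rig import monitor, imaging, job, spotter gives the robot as it stands.
- The arm moves only by the shell command python3 -m handwheel 'ROWS'. ROWS is a JSON object of lists of equal length, an entry for each row: "gripper": the opening, from -1 (shut) to 1 (fully open), so that 0 is half open; "offset": the shift along the tool's x, y, z in m, a list of three; "roll": the turn about the tool's x in rad. A call has 1 to 8 rows; each row shifts and turns the pose as measured when the row begins, along the tool's axes as they then stand; what a row does not reach is not made up. A row lasts 1/8 s, in which the tool goes at most 62.5 mm and 10.7 degrees, less where a joint would pass 70% of its speed; a pose out of reach is approached as far as the arm can. A call is refused whole if a number of a shift passes 0.0625 or a number of a turn 0.188, either way. A call with a gripper value outside its range is refused whole. The fingers move at their own pace and stop on an object; the grip force is fixed at half the most. Time passes only in rows, so rows that do not move let the fingers close. It gives the time, the measured TCP pose, the force and the opening at its end, in the units of the state.
- monitor.read_state(): the state, without advancing time (a new reading comes with each control period).
- imaging.camera(name): name is "scene" or "top" or "wrist"; returns the picture (400x640x3 uint8, red, green, blue); there is no depth.
- imaging.camera_params(name): a dict with "fx", "fy", "cx", "cy" (pixels), "xyz" and "rotation" of the camera in the world; the wrist camera has in their place "T_tool_cam" (4x4, takes a point from camera to tool coordinates, whose origin is the TCP and whose axes are the tool frame's). Camera axes: x right, y down, z forward; pixel columns grow to the right and rows downward; lengths in m; the calibration is good to about 2 mm. A picture is of the moment at which its call begins: read the wrist's pose just before it. camera_params takes no time and is no camera call.
- job.finish_job(): hands the job in, once; it reports no verdict.
Trained networks look in the newest picture that a camera, given by its name, has taken for a name from the list of things; names that differ only in an ending like _2 or _b are one class to them, and where a whole thing is asked for, a point or a joint stands for the part that bears it (a point fixed in the world has none). Each returns a list of dicts, best first, with "score" (0 to 1); they miss things now and then, are a little off and sometimes report something else, mostly with a low value. They report only what shows in the picture. A call takes as long as a camera call. They do not tell look-alikes from the thing itself.
- spotter.search_frame(camera, label): "box" ([centre column, centre row, width, height] in pixels, round what is visible of it).
- spotter.cut_out(camera, label): "pixels" (400x640 bool, what is visible of it) and "box" ([centre column, centre row, width, height] in pixels, round what is visible of it).
The state is a dict: "t": time; "q": joint angles; "joint_vel": joint speeds; "effort": joint torques, N m; "tcp_pos": TCP position; "ee_rot": TCP orientation; "contact_force": force on the tool from outside, world axes, zero at the start; "wrist_torque": the same for the moment, N m; "width": opening from 0.0 (shut) to 1.0 (fully open).
Only numpy, scipy, OpenCV 4.12 (cv2) and the standard library are available. Lean on these libraries where they do the work, as an engineer would, in place of code of your own. Each camera call takes 0.05 s, during which the arm holds its last target. There are 200 camera calls.

TASK

Load the next plate for coating: with a light finger pressure slide the top ceramic plate of the stack out of the magazine, past the spring roller and along the bed until it lies flat and fully home against the end stop. The plates below stay in the magazine; touch and press the brittle plates only gently (pressed hard, the stack sinks on its sprung floor and the plate jams), and leave the things round about alone.

Things in the scene. Friction and masses are not known exactly. Their poses are not given: they have to be found in the camera images.
- coater: film-coating bed with plate magazine, fixed, 287 x 134 x 44 mm, on levelling feet whose height differs by up to 8 mm each time. Origin: below its middle, 4 mm under the base plate; x axis = feed direction (magazine at -x, end stop at +x), y left of that, z up; positions below: mm in this frame. Walls at y = -31 and 31 guide the plates all the way. A parked steel bar at x = 138 reaches z = 34
- magazine (a point): middle of the magazine's open top at x = -68, y = 0, z = 44. The magazine (closed rear wall at x = -119) holds four stacked plates on a sprung floor. Steel lips (underside z = 41, top z = 44, x = -127 to -25) reach 5 mm in over the plates' long edges: plates cannot be lifted or gripped there; between the lips (y = -26 to 26) the stack is open from above; the +x end is open for the top plate
- floor (a joint): sprung floor under the stack; value in m, 0 = up, grows downwards. It gives way when the stack is pressed with more than 1 to 2 N, by 1 mm for every further 8 N. Pressed down by 1.8 mm (about 16 N) the top plate butts against the bed's edge and will not come out
- bed (a point): point on the steel bed at x = 57, y = 0, z = 30, where a plate's underside centre lies when home. The bed is flat and hard from x = -17 to 107. It lies 1.8 mm lower than the top plate's underside in the magazine: the plate drops that much when its rear edge leaves the stack (at x = -18). The bed's edge at x = -17 holds back the lower plates. Side rails reach z = 35
- end_stop (a point): foot of the end stop's face, at x = 107, y = 0, z = 30: a fixed bar across the bed, 5 mm high
- plate_top_centre (a point): centre of the top plate of the stack: matt white ceramic, 100 mm long (own x, along the feed) x 60 x 6, 0.14 kg, brittle: touch it slowly (10 mm/s), a push over 25 N cracks it. Starts at x = -68, z = 34.8; home: x = 57, y = -1 to 0, z = 33. It slides on plates and bed with friction about 0.15; fingertips hold it better: a shut gripper pressed on it with 10 to 13 N drags it past the roller
- plate_top: the same top plate; origin at the centre of its underside
- plate_second: second plate of the stack, same shape; origin at the centre of its underside
- plate_third: third plate of the stack, same shape; origin at the centre of its underside
- plate_bottom: lowest plate of the stack, same shape; origin at the centre of its underside
- roller (a joint): spring roller, steel, 16 mm across, in a gap of the +y rail at x = 3 (housing behind it: x = -9 to 15, y = 48 to 72, up to z = 35). Value in m: 0 = fully out, 4 mm into the guide; a plate pushes it back 2 to 4 mm, with some 3 N against its travel when its front edge arrives, little after; behind a plate that is home it comes out again to less than 2 mm and holds the plate to the stop
- vial: bystander: small glass vial with blue cap, 25 x 25 x 60 mm; origin under its centre
- dish: bystander: petri dish, 73 mm across, 15 mm high; origin under its centre
- forceps: bystander: steel tweezers, 125 mm long, 10 mm high; origin under their centre
Not all that is in view belongs to the job. What is shaped like the plate_top but purple or yellow is not meant.

How it is judged:
On the way:
1. the top plate has been slid half out of the magazine, still level (x of plate_top_centre in the frame of coater above -0.018 m and angle between plate_top_centre's own z axis and vertical below 0.12 rad), for 0.1 s.
At the end, for the whole second after the job is handed in: The top plate lies flat on the bed, within 1.5 mm of the end stop, between the guides (3 mm, 0.05 rad), with the roller sprung out behind it (less than 2 mm from fully out); the three other plates are in the magazine within 4 mm of where they were (x of plate_top_centre in the frame of coater between 0.0555 and 0.0585 m and y of plate_top_centre in the frame of coater between -0.003 and 0.003 m and z of plate_top_centre in the frame of coater between 0.031 and 0.035 m and angle between plate_top_centre's own z axis and vertical below 0.03 rad and angle between the x axis of plate_top_centre and the x axis of coater, either way round below 0.05 rad and value of joint roller below 0.002 m and distance of each of plate_second, plate_third, plate_bottom from where it was at the start of the episode below 0.004 m); the robot touches nothing.
It fails at once if the robot pushes on the top plate with more than 25 N (contact force between any of the fingers, the arm and plate_top above 25 N).
It fails at once if a plate left in the magazine is shifted by more than 5 mm (distance of any of plate_second, plate_third, plate_bottom from where it was at the start of the episode above 0.005 m).
It fails at once if the vial, the dish or the tweezers are moved by more than 15 mm (distance of any of vial, dish, forceps from where it was at the start of the episode above 0.015 m).
It also fails if it takes over 56 s, if anything falls off the work surface, if the arm or the gripper's body presses on something with over 40 N, if the wrist force passes 120 N, or if a joint passes its speed limit or range.

## Working session

There is one attempt and no reset: what is moved stays moved. The work goes in short steps, Python scripts to look and compute and a shell command to move; the robot and the scene stay as the last step left them, time stands still between calls to the robot, and variables do not carry over. Pictures are saved under pics/ and viewed, about 8 in all and at most 12, crops included, and the job is handed in when it is done.

```bash
mkdir -p pics; python3 - <<'E'
from rig import monitor, imaging, job, spotter
import cv2,numpy as np
s=monitor.read_state();print({k:np.round(v,3).tolist() for k,v in s.items()})
for n in("scene","top"):
    im=imaging.camera(n);cv2.imwrite(f"pics/{n}0.png",im[:,:,::-1]);p=imaging.camera_params(n);print(n,{k:np.round(v,4).tolist() for k,v in p.items()})
    for l in("coater","plate_top","roller","vial","dish","forceps"):
        print(n,l,[(np.round(d["box"]).tolist(),round(d["score"],2)) for d in spotter.search_frame(n,l)[:3]])
print(imaging.camera_params("wrist"))
E
```

```text
{'t': 0.0, 'q': [-1.119, 0.508, -0.237, 1.501, 0.126, 1.149, -0.155], 'joint_vel': [0.001, -0.001, -0.001, 0.002, -0.002, 0.0, 0.001], 'effort': [-0.001, -62.061, -2.187, -24.965, 0.013, 0.012, 0.0], 'tcp_pos': [0.212, 0.587, 0.23], 'ee_rot': [0.27, 1.554, -0.273], 'contact_force': [-0.254, -0.021, 0.716], 'wrist_torque': [0.012, 0.025, -0.006], 'width': 1.003}
scene {'fx': 400.662, 'fy': 400.662, 'cx': 320.6725, 'cy': 197.145, 'xyz': [-0.0383, -0.4979, 0.4032], 'rotation': [-1.8581, 0.6577, -0.4432]}
scene coater [([444.0, 314.0, 21.0, 45.0], 0.69), ([408.0, 263.0, 171.0, 90.0], 0.64)]
scene plate_top [([269.0, 233.0, 43.0, 22.0], 0.91), ([273.0, 196.0, 35.0, 8.0], 0.6), ([326.0, 218.0, 25.0, 20.0], 0.59)]
scene roller [([357.0, 248.0, 11.0, 9.0], 0.51)]
scene vial [([444.0, 311.0, 17.0, 41.0], 0.62), ([411.0, 266.0, 169.0, 80.0], 0.35)]
scene dish [([305.0, 279.0, 42.0, 27.0], 0.93)]
scene forceps [([373.0, 297.0, 73.0, 22.0], 0.87), ([410.0, 264.0, 167.0, 91.0], 0.59)]
top {'fx': 412.4568, 'fy': 412.4568, 'cx': 313.859, 'cy': 203.5861, 'xyz': [0.3803, 0.1261, 0.9637], 'rotation': 
[... 251 characters left out ...]
.0, 182.0, 5.0, 9.0], 0.63), ([368.0, 271.0, 35.0, 32.0], 0.21)]
top vial [([470.0, 232.0, 16.0, 10.0], 0.56)]
top dish [([366.0, 269.0, 32.0, 35.0], 0.83)]
top forceps [([404.0, 196.0, 133.0, 82.0], 0.62), ([376.0, 206.0, 47.0, 33.0], 0.45)]
{'fx': 357.9941605744203, 'fy': 357.9941605744203, 'cx': 319.7241889576188, 'cy': 201.00534851163985, 'T_tool_cam': array([[ 1.58806874e-03, -2.76337572e-01,  9.61059324e-01,
        -1.41149813e-01],
       [ 9.99998648e-01,  2.82460437e-05, -1.64429095e-03,
         8.68209802e-04],
       [ 4.27233245e-04,  9.61060636e-01,  2.76337243e-01,
        -7.00909212e-02],
       [ 0.00000000e+00,  0.00000000e+00,  0.00000000e+00,
         1.00000000e+00]])}
```

```bash
python3 - <<'E'
import cv2,numpy as np
a=cv2.imread("pics/top0.png")[110:310,230:510];b=cv2.imread("pics/scene0.png")[160:360,230:510]
cv2.imwrite("pics/c1.png",cv2.resize(np.vstack([a]),(800,571),interpolation=cv2.INTER_CUBIC))
cv2.imwrite("pics/c2.png",cv2.resize(b,(800,571),interpolation=cv2.INTER_CUBIC))
E
```

```text
(no output)
```

View pics/c1.png

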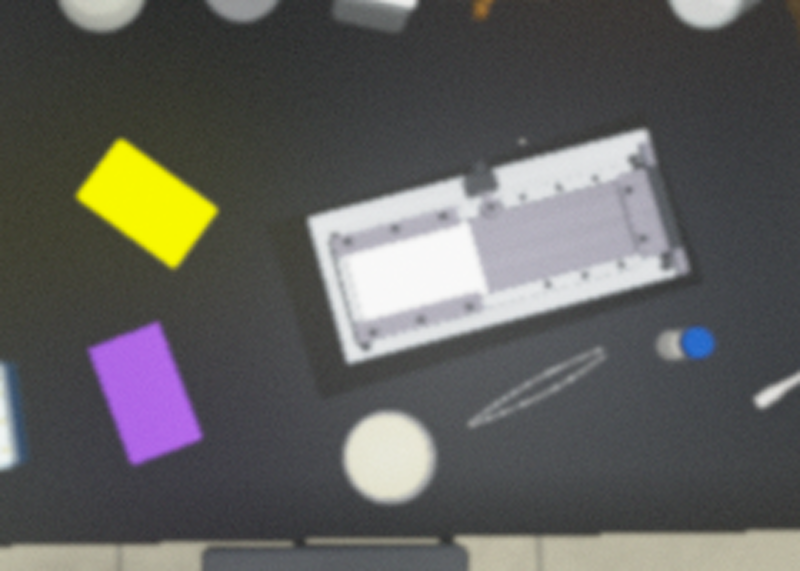

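View pics/c2.png

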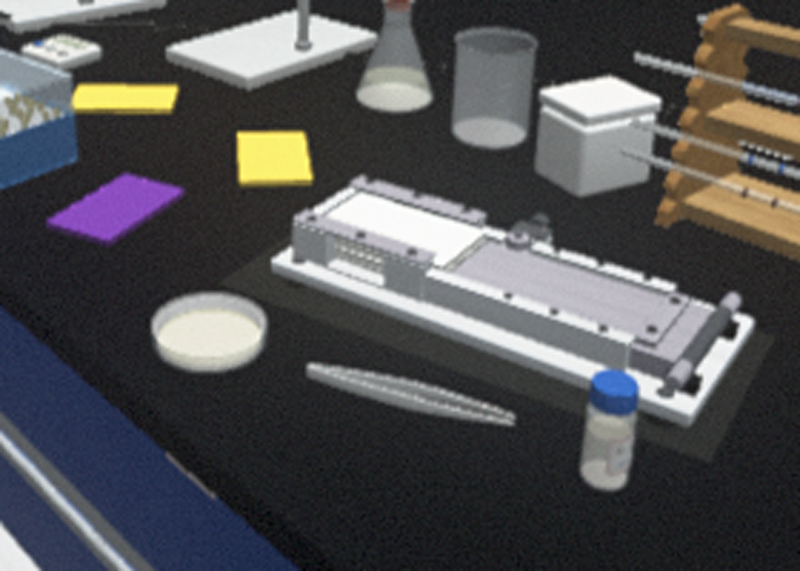

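The top view shows the white plate in the magazine at about px (374,204). Its look-alikes are yellow at (281,181) and purple at (281,247), both outside the coater. The roller is at (401,179), with feed towards the upper right. The dish, tweezers and vial are all on the near side. I choose the white plate.

```bash
cat > h.py <<'E'
import numpy as np,cv2
from scipy.spatial.transform import Rotation as R
from scipy.optimize import least_squares
from rig import monitor, imaging, job, spotter
def cam(n,st=None):
    p=imaging.camera_params(n);K=(p["fx"],p["fy"],p["cx"],p["cy"])
    if n=="wrist":
        s=st; T=np.eye(4);T[:3,:3]=R.from_rotvec(s["ee_rot"]).as_matrix();T[:3,3]=s["tcp_pos"];T=T@np.array(p["T_tool_cam"])
        return K,T[:3,:3],T[:3,3]
    return K,R.from_rotvec(p["rotation"]).as_matrix(),np.array(p["xyz"])
def proj(c,P):
    K,Rm,t=c;q=(np.atleast_2d(P)-t)@Rm
    return np.c_[K[0]*q[:,0]/q[:,2]+K[2],K[1]*q[:,1]/q[:,2]+K[3]]
def atz(c,uv,z):
    K,Rm,t=c;d=Rm@[(uv[0]-K[2])/K[0],(uv[1]-K[3])/K[1],1];return t+d*(z-t[2])/d[2]
def world(p,X): # p=x,y,z,yaw
    return R.from_euler("z",p[3]).apply(np.atleast_2d(X)/1000.)+p[:3]
E
python3 - <<'E'
from h import *
c=cam("top");f=lambda u,v:(230+u/2.857,110+v/2.857)
for u,v in[(308,215),(648,130),(692,268),(348,362)]:print(atz(c,f(u,v),.012).round(4))
a,b=[atz(c,f(*q),.042) for q in[(479,257),(351,290)]];print(a,b,np.linalg.norm(a-b))
d=a-b;yaw=np.arctan2(d[1],d[0]);print("yaw",yaw,"mid",(a+b)/2)
s=monitor.read_state();M=R.from_rotvec(s["ee_rot"]).as_matrix();print(M.round(3));
d/=np.linalg.norm(d);print("feed in tool",(M.T@[d[0],d[1],0]).round(3),"delta to mid",(M.T@((a+b)/2-s["tcp_pos"])).round(3))
E
```

```text
[0.5215 0.0644 0.012 ]
[ 0.5871 -0.2172  0.012 ]
[ 0.4723 -0.2468  0.012 ]
[0.4013 0.0351 0.012 ]
[ 0.48119067 -0.06755398  0.042     ] [0.45696806 0.03403113 0.042     ] 0.10443308132469785
yaw -1.336720807013742 mid [ 0.46907937 -0.01676143  0.042     ]
[[ 0.     0.339  0.941]
 [ 0.     0.941 -0.339]
 [-1.     0.     0.   ]]
feed in tool [-0.    -0.837  0.548] delta to mid [ 0.189 -0.482  0.447]
```

```bash
python3 -m handwheel '{"gripper":[-1,-1,-1,-1,-1,-1,-1,-1],"offset":[[0,-0.045,0.042],[0,-0.045,0.042],[0,-0.045,0.042],[0,-0.045,0.042],[0,-0.045,0.042],[0,-0.045,0.042],[0,-0.045,0.042],[0,-0.045,0.042]],"roll":[0,0,0,0,0,0,0,0]}'
python3 -m handwheel '{"gripper":[-1,-1,-1,-1],"offset":[[0,0,0],[0,0,0],[0,0,0],[0,0,0]],"roll":[-0.15,-0.15,-0.15,-0.13]}'
python3 - <<'E'
from h import *
s=monitor.read_state();M=R.from_rotvec(s["ee_rot"]).as_matrix();print(M.round(3),s["tcp_pos"])
print((M.T@([.469,-.017,.2]-s["tcp_pos"])).round(3),"feed",(M.T@[np.cos(-1.337),np.sin(-1.337),0]).round(3))
E
```

```text
t: 1.7
tcp_pos: [0.4087, 0.1322, 0.2306]
ee_rot: [0.269, 1.552, -0.26]
contact_force: [1.5, 1.0, 0.5]
width: 0.0
t: 2.2
tcp_pos: [0.4109, 0.1261, 0.2315]
ee_rot: [-0.192, 1.555, 0.197]
contact_force: [0.4, -0.7, -0.4]
width: -0.002
[[ 0.006 -0.246  0.969]
 [ 0.004  0.969  0.246]
 [-1.     0.002  0.007]] [0.41092072 0.12609695 0.23149188]
[ 0.031 -0.153  0.021] feed [-0.003 -1.    -0.015]
```

```bash
python3 -m handwheel '{"gripper":[-1,-1,-1,-1,-1],"offset":[[0,-0.05,0.005],[0,-0.05,0.005],[0,-0.05,0.005],[0,-0.02,0.005],[0,0,0]],"roll":[0,0,0,0,0]}'
python3 - <<'E'
from h import *
import json
s=monitor.read_state();im=imaging.camera("wrist");cv2.imwrite("pics/w1.png",im[:,:,::-1])
json.dump({k:np.array(s[k]).tolist() for k in("ee_rot","tcp_pos")},open("w1.json","w"));print(s["tcp_pos"])
for l in("plate_top","roller"):print(l,[(np.round(d["box"]).tolist(),round(d["score"],2)) for d in spotter.search_frame("wrist",l)[:3]])
p=np.array([.485,-.083,.004,-1.337])
E
```

```text
t: 2.82
tcp_pos: [0.4752, -0.0375, 0.2323]
ee_rot: [-0.196, 1.551, 0.201]
contact_force: [-0.2, 0.1, 0.5]
width: -0.003
[ 0.47517735 -0.03748928  0.23230711]
plate_top [([505.0, 265.0, 86.0, 91.0], 0.95), ([570.0, 134.0, 70.0, 102.0], 0.82), ([345.0, 172.0, 106.0, 60.0], 0.62)]
roller [([270.0, 213.0, 13.0, 21.0], 0.64), ([344.0, 175.0, 106.0, 60.0], 0.31)]
```

View pics/w1.png

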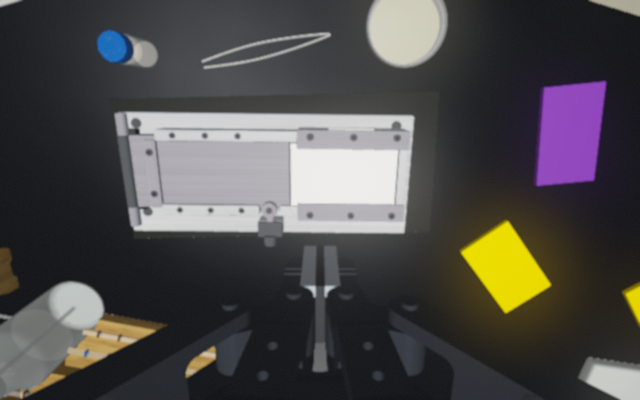

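```bash
python3 - <<'E'
import cv2
a=cv2.imread("pics/w1.png")[100:245,110:430];cv2.imwrite("pics/w1c.png",cv2.resize(a,None,fx=2.5,fy=2.5,interpolation=cv2.INTER_CUBIC))
E
```

```text
(no output)
```

View pics/w1c.png

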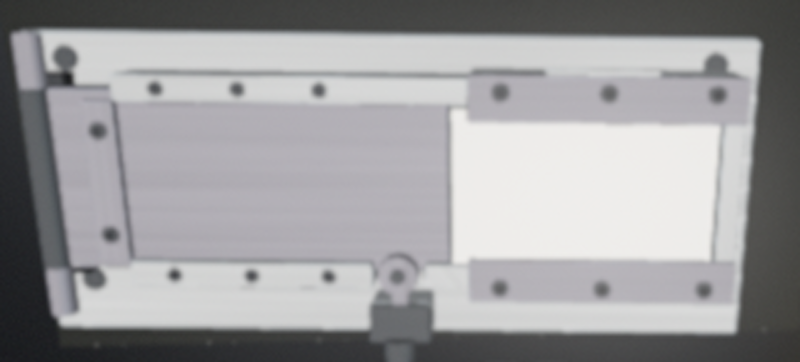

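```bash
python3 - <<'E'
from h import *
import json
st=json.load(open("w1.json"));cw,ct,cs=cam("wrist",st),cam("top"),cam("scene")
W=[((468,122),(-25,-26,44)),((748,124),(-127,-26,44)),((469,260),(-25,26,44)),((736,263),(-127,26,44)),((450,107),(-18,-30,37.8)),((451,264),(-18,30,37.8)),((115,103),(107,-31,35)),((132,262),(107,31,35))]
Wp=np.array([w[0] for w in W])/2.5+[110,100];WX=np.array([w[1] for w in W])
X2=np.array([(-18,0,37.8)]);tp=np.array([(479,257)])/2.857+[230,110]
SX=np.array([(-18,30,37.8),(-18,-30,37.8)]);sp=np.array([(487,232),(430,264)])/2.857+[230,160]
p0=[.485,-.083,.004,-1.337]
def res(p,parts):
    r=[]
    if "w" in parts:r.append((proj(cw,world(p,WX))-Wp).ravel())
    if "s" in parts:r+=[(proj(ct,world(p,X2))-tp).ravel(),(proj(cs,world(p,SX))-sp).ravel()]
    return np.concatenate(r)
for parts in("w","ws"):
    f=least_squares(res,p0,args=(parts,),loss="soft_l1");p=f.x;print(parts,p.round(4),res(p,parts).round(1))
s=monitor.read_state();M=R.from_rotvec(s["ee_rot"]).as_matrix()
for x in(-80,-68):
  t=world(p,[x,-1,37.8])[0];print(x,t.round(4),"delta tool",(M.T@(t-s["tcp_pos"])).round(4))
d=[np.cos(p[3]),np.sin(p[3]),0];print("feed",(M.T@d).round(4),"tilt",M[:,0].round(4))
np.save("pose.npy",p)
E
```

```text
w [ 0.4888 -0.0807  0.0031 -1.3273] [-0.1  0.2 -0.1  0.4 -0.  -0.3  0.3 -0.6 -0.1  0.8  0.3  0.1 -0.6 -0.3
  0.3 -0.1]
ws [ 0.4886 -0.0807  0.0034 -1.3276] [-0.1  0.1  0.1  0.4 -0.  -0.4  0.4 -0.6 -0.1  0.7  0.4  0.  -0.7 -0.5
  0.2 -0.2 -2.1 -1.3 -0.2 -0.5  4.7  0.6]
-80 [ 0.4684 -0.0033  0.0412] delta tool [0.1912 0.0315 0.0002]
-68 [ 0.4713 -0.0149  0.0412] delta tool [0.1912 0.0195 0.    ]
feed [-0.0032 -0.9999 -0.0143] tilt [ 0.0096  0.0057 -0.9999]
```

```bash
python3 -m handwheel '{"gripper":[-1,-1,-1,-1,-1,-1,-1,-1],"offset":[[0.01,0.045,0],[0.04,0,0],[0.04,0,0],[0.035,0,0],[0.025,0,0],[0.015,0,0],[0,0,0],[0,0,0]],"roll":[-0.015,0,0,0,0,0,0,0]}'
cat > w.py <<'E'
from h import *
p=np.load("pose.npy");s=monitor.read_state();M=R.from_rotvec(s["ee_rot"]).as_matrix()
Rc=R.from_euler("z",p[3]).as_matrix()
print("tcp in coater mm",((s["tcp_pos"]-p[:3])@Rc*1000).round(1),"force coater",(np.array(s["contact_force"])@Rc).round(1),"feed in tool",(M.T@Rc[:,0]).round(3),"down in tool",(M.T@[0,0,-1]).round(3),"t",round(s["t"],2))
E
python3 w.py
```

```text
t: 3.98
tcp_pos: [0.4631, 0.0231, 0.066]
ee_rot: [-0.221, 1.543, 0.235]
contact_force: [0.6, 0.8, -0.2]
width: -0.001
tcp in coater mm [-106.9    0.2   62.6] force coater [-0.6  0.8 -0.2] feed in tool [-0.007 -0.999 -0.048] down in tool [ 1.    -0.006 -0.017] t 3.98
```

```bash
python3 -m handwheel '{"gripper":[-1,-1,-1,-1,-1,-1],"offset":[[0.005,-0.012,0],[0.004,0,0],[0.003,0,0],[0.002,0,0],[0,0,0],[0,0,0]],"roll":[0.04,0,0,0,0,0]}'; python3 w.py
```

```text
t: 4.72
tcp_pos: [0.468, 0.0111, 0.0527]
ee_rot: [-0.187, 1.543, 0.201]
contact_force: [0.8, 1.0, 0.8]
width: 0.003
tcp in coater mm [-94.    2.1  49.2] force coater [-0.7  1.   0.8] feed in tool [-0.006 -1.    -0.005] down in tool [ 1.    -0.006 -0.02 ] t 4.72
```

```bash
python3 -m handwheel '{"gripper":[-1,-1,-1,-1,-1,-1,-1,-1],"offset":[[0.0012,0,-0.001],[0.0012,0,-0.001],[0.0012,0,0],[0.0012,0,0],[0.0012,0,0],[0.001,0,0],[0.001,0,0],[0.0,0,0]],"roll":[0,0,0,0,0,0,0,0]}'; python3 w.py
```

```text
t: 5.72
tcp_pos: [0.4661, 0.0108, 0.0442]
ee_rot: [-0.187, 1.543, 0.201]
contact_force: [-0.5, 0.1, 1.1]
width: -0.001
tcp in coater mm [-94.2   0.2  40.7] force coater [-0.2 -0.5  1.1] feed in tool [-0.006 -1.    -0.005] down in tool [ 1.    -0.006 -0.02 ] t 5.72
```

```bash
for i in 1 2 ; do python3 -m handwheel '{"gripper":[-1,-1],"offset":[[0.0008,0,0],[0.0008,0,0]],"roll":[0,0]}' | egrep 'tcp|contact'; done; python3 w.py
```

```text
tcp_pos: [0.4662, 0.0109, 0.043]
contact_force: [-2.4, -0.1, 8.2]
tcp_pos: [0.4662, 0.0109, 0.0425]
contact_force: [-2.2, 0.1, 12.6]
tcp in coater mm [-94.3   0.3  39.1] force coater [-0.6 -2.2 12.6] feed in tool [-0.006 -1.    -0.005] down in tool [ 1.    -0.006 -0.021] t 6.22
```

```bash
for i in 1 2; do python3 -m handwheel '{"gripper":[-1],"offset":[[0.0003,-0.002,0]],"roll":[0]}' | egrep 'tcp|contact'; done; python3 w.py
```

```text
tcp_pos: [0.4667, 0.01, 0.0429]
contact_force: [-2.3, 3.7, 10.1]
tcp_pos: [0.4672, 0.0092, 0.0431]
contact_force: [-1.7, 4.4, 7.4]
tcp in coater mm [-92.4   0.9  39.7] force coater [-4.7 -0.6  7.4] feed in tool [-0.008 -1.    -0.007] down in tool [ 1.    -0.008 -0.023] t 6.47
```

```bash
for i in 1 2 3; do python3 -m handwheel '{"gripper":[-1],"offset":[[0.0008,-0.003,0]],"roll":[0]}' | egrep 'tcp|contact'; done; python3 w.py; python3 - <<'E'
from h import *
im=imaging.camera("top");cv2.imwrite("pics/t1.png",cv2.resize(im[150:260,320:500,::-1],None,fx=4,fy=4,interpolation=cv2.INTER_CUBIC))
E
```

```text
tcp_pos: [0.468, 0.0075, 0.0429]
contact_force: [-3.0, 4.3, 10.1]
tcp_pos: [0.4684, 0.0061, 0.0427]
contact_force: [-4.6, 5.3, 11.8]
tcp_pos: [0.4687, 0.0049, 0.0425]
contact_force: [-4.5, 7.0, 13.7]
tcp in coater mm [-87.9   1.3  39. ] force coater [-7.9 -2.7 13.7] feed in tool [-0.012 -1.    -0.011] down in tool [ 1.    -0.012 -0.024] t 6.85
```

View pics/t1.png

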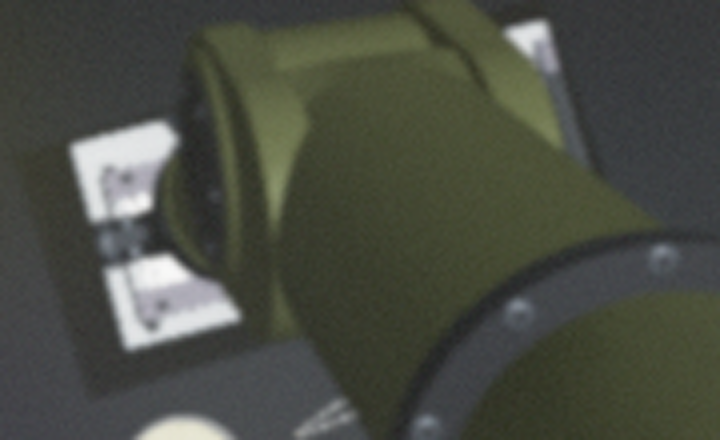

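```bash
cat > look.py <<'E'
import sys
from h import *
s=monitor.read_state();w=imaging.camera("wrist");sc=imaging.camera("scene")
a=cv2.resize(w[100:400,60:560,::-1],(800,480))
b=cv2.resize(sc[190:320,290:510,::-1],(800,473),interpolation=cv2.INTER_CUBIC)
n=sys.argv[1];cv2.imwrite(f"pics/{n}.png",np.vstack([cv2.resize(a,(500,300)),cv2.resize(b,(500,296))]))
cv2.imwrite(f"pics/{n}_w.png",w[:,:,::-1]);cv2.imwrite(f"pics/{n}_s.png",sc[:,:,::-1])
E
python3 look.py l1
```

```text
(no output)
```

View pics/l1.png

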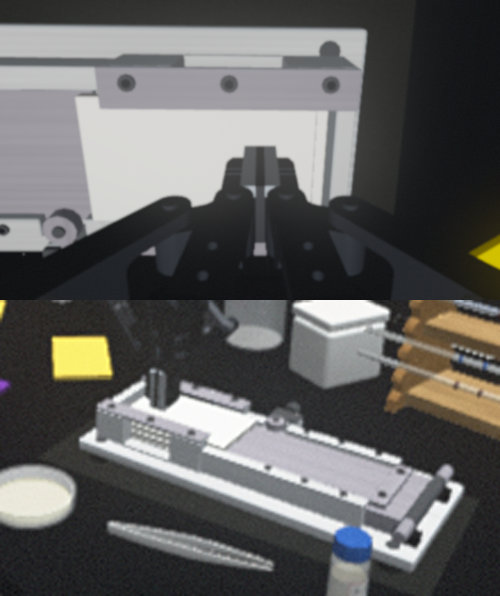

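```bash
cat > edge.py <<'E'
from h import *
p=np.load("pose.npy");s=monitor.read_state();im=imaging.camera("wrist").mean(2).astype(np.float32);c=cam("wrist",s)
for z in (37.8,36):
  for y in(-22,-12):
    xs=np.arange(-160,125,.5);uv=proj(c,world(p,np.c_[xs,0*xs+y,0*xs+z])).astype(np.float32)
    v=cv2.remap(cv2.GaussianBlur(im,(0,0),1),uv[:,0].copy(),uv[:,1].copy(),1)
    g=np.gradient(v);o=np.argsort(g)[:2];q=np.argsort(-g)[:2];ins=(uv[:,0]>2)&(uv[:,0]<637);g[~ins]=0
    o=[];gg=g.copy()
    for _ in range(5):
        i=np.argmax(abs(gg));o.append((float(xs[i]),round(float(gg[i]),1)));gg[max(0,i-6):i+7]=0
    print(z,y,o)
E
python3 edge.py; python3 w.py
```

```text
tcp in coater mm [-87.7   1.3  39. ] force coater [-5.5 -2.3 12.8] feed in tool [-0.012 -1.    -0.011] down in tool [ 1.    -0.012 -0.024] t 7.05Traceback (most recent call last):
  File "edge.py", line 7, in <module>
    g=np.gradient(v);o=np.argsort(g)[:2];q=np.argsort(-g)[:2];ins=(uv[:,0]>2)&(uv[:,0]<637);g[~ins]=0
    raise ValueError(
        "Shape of array too small to calculate a numerical gradient, "
        "at least (edge_order + 1) elements are required.")
ValueError: Shape of array too small to calculate a numerical gradient, at least (edge_order + 1) elements are required.
```

```bash
sed -i 's/,1)$/,1).ravel()/; s/g=np.gradient(v);.*;ins=/g=np.gradient(v);ins=/' edge.py
python3 edge.py; python3 w.py
```

```text
37.8 -22 [(-129.0, 33.9), (-116.5, 26.7), (-120.0, -19.4), (-12.5, -16.0), (-112.0, -3.4)]
37.8 -12 [(-129.0, 34.9), (-116.0, 26.9), (-119.5, -20.4), (-12.0, -15.3), (-112.0, -4.4)]
36 -22 [(-129.5, 31.5), (-116.5, 26.5), (-120.0, -20.6), (-11.5, -16.1), (-149.0, 3.1)]
36 -12 [(-129.5, 33.3), (-116.5, 27.7), (-120.0, -21.2), (-11.5, -15.2), (-111.0, 4.6)]
tcp in coater mm [-87.7   1.3  39. ] force coater [-6.4 -2.4 12.3] feed in tool [-0.012 -1.    -0.011] down in tool [ 1.    -0.012 -0.024] t 7.1
```

```bash
for i in 1 2 3 4 5 6; do python3 -m handwheel '{"gripper":[-1],"offset":[[0.0006,-0.004,-0.0003]],"roll":[0]}' | egrep 'contact'; done; python3 edge.py|sed -n 2p; python3 w.py
```

```text
contact_force: [-2.8, 5.7, 12.6]
contact_force: [-3.1, 5.3, 12.1]
contact_force: [-2.9, 5.2, 12.2]
contact_force: [-4.0, 8.4, 12.5]
contact_force: [-5.2, 11.5, 12.7]
contact_force: [-5.3, 10.1, 12.9]
37.8 -12 [(-128.0, 35.8), (-115.5, 26.7), (-120.0, -20.7), (-1.5, -15.9), (-145.5, 3.3)]
tcp in coater mm [-76.6   0.8  39.1] force coater [-7.5 -2.6 12.4] feed in tool [-0.025 -0.999 -0.024] down in tool [ 0.999 -0.024 -0.027] t 7.9
```

```bash
for i in 1 2 3 4 5 6; do python3 -m handwheel '{"gripper":[-1],"offset":[[0.0007,-0.005,-0.0003]],"roll":[0]}' | egrep 'contact'; done; python3 edge.py|sed -n 2p; python3 w.py
```

```text
contact_force: [-4.0, 6.8, 12.9]
contact_force: [-3.6, 6.9, 13.4]
contact_force: [-4.1, 7.3, 14.2]
contact_force: [-5.8, 7.0, 14.8]
contact_force: [-5.1, 8.6, 16.4]
contact_force: [-5.4, 7.6, 16.4]
37.8 -12 [(-128.5, 35.0), (-114.5, 26.2), (-120.5, -19.9), (14.0, -16.7), (-141.5, 3.5)]
tcp in coater mm [-60.4   1.4  38.9] force coater [-7.3 -2.7 16.4] feed in tool [-0.038 -0.999 -0.038] down in tool [ 0.999 -0.037 -0.03 ] t 8.7
```

```bash
for i in 1 2; do python3 -m handwheel '{"gripper":[-1],"offset":[[0.0,-0.005,-0.0004]],"roll":[0.005]}' | egrep 'contact'; done;  for i in 1 2 3; do python3 -m handwheel '{"gripper":[-1],"offset":[[0.0004,-0.005,-0.0004]],"roll":[0.005]}' | egrep 'contact'; done; python3 edge.py|sed -n 2p; python3 w.py
```

```text
contact_force: [-3.0, 5.8, 10.2]
contact_force: [-2.2, 5.1, 6.2]
contact_force: [-2.9, 5.5, 8.7]
contact_force: [-3.4, 4.7, 9.2]
contact_force: [-2.3, 6.0, 9.9]
37.8 -12 [(-129.0, 34.6), (-114.0, 24.7), (-121.0, -19.2), (30.5, -16.9), (-137.5, 3.0)]
tcp in coater mm [-43.8   0.4  39.4] force coater [-5.2 -0.6 10.1] feed in tool [-0.047 -0.999 -0.02 ] down in tool [ 0.999 -0.046 -0.029] t 9.38
```

```bash
for i in 1 2 3 4 5 6; do python3 -m handwheel '{"gripper":[-1],"offset":[[0.0004,-0.005,-0.0001]],"roll":[0.003]}' | egrep 'contact'; done;  python3 edge.py|sed -n 2p; python3 w.py
```

```text
contact_force: [-4.5, 6.2, 10.9]
contact_force: [-2.8, 5.9, 11.3]
contact_force: [-3.9, 6.4, 12.0]
contact_force: [-3.5, 5.9, 13.4]
contact_force: [-3.1, 6.7, 13.4]
contact_force: [-3.9, 4.6, 12.9]
37.8 -12 [(-129.5, 32.3), (102.5, -24.7), (-113.5, 23.8), (-121.5, -18.4), (49.5, -17.1)]
tcp in coater mm [-24.9   0.   39.3] force coater [-5.4 -2.2 12. ] feed in tool [-0.058 -0.998 -0.012] down in tool [ 0.998 -0.058 -0.027] t 10.18
```

```bash
for i in 1 2 3 4 5 6; do python3 -m handwheel '{"gripper":[-1],"offset":[[0.0003,-0.005,0]],"roll":[0.002]}' | egrep 'contact'; done;  python3 edge.py|sed -n 2,4p; python3 w.py
```

```text
contact_force: [-2.7, 5.5, 11.0]
contact_force: [-4.2, 5.5, 11.4]
contact_force: [-3.9, 6.0, 11.0]
contact_force: [-3.7, 5.2, 11.7]
contact_force: [-3.4, 5.3, 11.6]
contact_force: [-3.0, 5.9, 12.1]
37.8 -12 [(-130.5, 33.3), (103.0, -24.8), (-112.5, 22.6), (-122.0, -17.1), (106.5, 16.3)]
36 -22 [(-132.0, 33.2), (104.5, -25.4), (-114.0, 22.1), (110.5, -20.8), (117.0, 18.0)]
36 -12 [(-132.0, 33.4), (104.5, -25.5), (-114.0, 23.3), (-123.5, -17.5), (70.0, -16.8)]
tcp in coater mm [-5.2 -0.8 39.4] force coater [-4.6 -2.  11.6] feed in tool [-0.069 -0.998 -0.01 ] down in tool [ 0.997 -0.069 -0.024] t 10.97
```

```bash
for i in 1 2 3 4 5; do python3 -m handwheel '{"gripper":[-1],"offset":[[0.0003,-0.005,0.0]],"roll":[0.001]}' | egrep 'contact'; done;  python3 edge.py|sed -n 2,4p; python3 w.py
```

```text
contact_force: [-3.5, 4.9, 11.2]
contact_force: [-3.6, 5.0, 12.3]
contact_force: [-1.9, 4.8, 11.3]
contact_force: [-0.8, 0.6, 0.3]
contact_force: [-1.9, 2.8, 11.2]
37.8 -12 [(-131.0, 33.1), (104.0, -26.0), (-112.5, 22.6), (-16.5, -22.5), (-122.5, -17.1)]
36 -22 [(105.0, -25.0), (-17.0, -22.6), (-114.5, 22.1), (110.5, -20.9), (116.5, 17.9)]
36 -12 [(-133.0, 32.7), (105.0, -25.3), (-114.5, 22.8), (-17.0, -22.7), (87.0, -17.2)]
tcp in coater mm [13.5 -0.4 39. ] force coater [-2.5 -1.9  9.5] feed in tool [-0.076 -0.997 -0.011] down in tool [ 0.997 -0.076 -0.023] t 11.65
```

```bash
for i in 1 2 3 4; do python3 -m handwheel '{"gripper":[-1],"offset":[[0.0002,-0.004,0.0]],"roll":[0.001]}' | egrep 'contact'; done;  python3 edge.py|sed -n 3,4p; python3 w.py
```

```text
contact_force: [-2.1, 2.3, 9.7]
contact_force: [-2.2, 3.0, 9.9]
contact_force: [-2.5, 3.0, 10.3]
contact_force: [-3.0, 3.1, 9.8]
36 -22 [(105.5, -23.9), (-16.5, -23.5), (-114.0, 22.8), (110.5, -20.8), (116.5, 18.6)]
36 -12 [(105.5, -24.2), (-114.0, 23.6), (-16.5, -23.1), (101.5, -17.2), (1.0, 14.1)]
tcp in coater mm [27.7  0.  39. ] force coater [-2.7 -2.4 10. ] feed in tool [-0.078 -0.997 -0.009] down in tool [ 0.997 -0.078 -0.023] t 12.2
```

```bash
for i in 1 2 3; do python3 -m handwheel '{"gripper":[-1],"offset":[[0.0004,-0.0025,0.0]],"roll":[0.0]}' | egrep 'contact'; done;  python3 edge.py|sed -n 4p; python3 w.py
```

```text
contact_force: [-3.2, 3.1, 10.2]
contact_force: [-4.0, 2.8, 11.1]
contact_force: [-2.5, 6.5, 10.5]
36 -12 [(-114.0, 22.4), (-16.5, -22.0), (107.5, -18.7), (7.0, 14.1), (-13.0, 3.6)]
tcp in coater mm [33.2  0.1 39. ] force coater [-3.5 -2.  11.2] feed in tool [-0.08  -0.997 -0.01 ] down in tool [ 0.997 -0.08  -0.023] t 12.62
```

```bash
for i in 1 2; do python3 -m handwheel '{"gripper":[-1],"offset":[[0.0005,-0.0025,0.0]],"roll":[0.0]}' | egrep 'contact'; done;  python3 edge.py|sed -n 4p; python3 w.py
python3 -m handwheel '{"gripper":[-1,-1,-1,-1,-1,-1,-1,-1],"offset":[[-0.001,0,0],[-0.002,0,0],[-0.004,0,0],[-0.02,0.0015,0],[-0.04,0.003,0],[-0.04,0.003,0],[0,0,0],[0,0,0]],"roll":[0,0,0,0,0,0,0,0]}'; python3 edge.py; python3 w.py; python3 look.py l2
```

```text
contact_force: [-3.5, 9.4, 15.1]
contact_force: [-4.8, 8.3, 14.3]
36 -12 [(-114.0, 22.0), (-16.5, -21.7), (107.5, -18.8), (7.5, 14.2), (-13.0, 3.9)]
tcp in coater mm [33.5  0.2 38.9] force coater [-9.9 -2.3 16.2] feed in tool [-0.086 -0.996 -0.014] down in tool [ 0.996 -0.086 -0.022] t 12.93
t: 13.92
tcp_pos: [0.4946, -0.1176, 0.1522]
ee_rot: [-0.132, 1.551, 0.268]
contact_force: [-0.1, -0.2, 0.1]
width: 0.003
37.8 -22 [(-129.5, 22.3), (-114.5, 15.9), (-16.5, -14.6), (116.0, 12.7), (107.0, -12.4)]
37.8 -12 [(-129.5, 21.6), (-114.5, 16.0), (-16.5, -14.1), (-121.0, -12.5), (107.0, -11.8)]
36 -22 [(-130.5, 21.8), (-115.5, 15.9), (-17.0, -14.5), (-122.0, -12.6), (107.5, -12.1)]
36 -12 [(-130.5, 21.2), (-115.5, 16.0), (-17.0, -13.9), (-122.0, -12.4), (107.5, -11.8)]
tcp in coater mm [ 37.3  -2.9 148.7] force coater [0.4 0.2 0.4] feed in tool [-0.085 -0.996 -0.011] down in tool [ 0.996 -0.085 -0.021] t 13.97
```

View pics/l2.png

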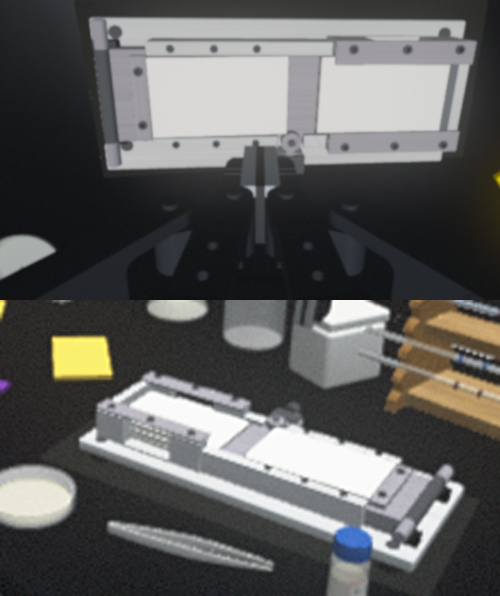

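```bash
python3 - <<'E'
from h import *
import json
p=np.load("pose.npy");Rc=R.from_euler("z",p[3]).as_matrix()
c1=cam("wrist",json.load(open("w1.json")));s=monitor.read_state();c2=cam("wrist",s)
for c,uv in((c1,(268.8,210.4)),(c2,(351.,241.))):print((Rc.T@(atz(c,uv,.036+p[2])-p[:3])*1000).round(1))
im=cv2.imread("pics/l2_w.png")
# rectify coater top plane z=36, x 120..-30, y -40..50, 5px/mm
dst=np.float32([[0,0],[750,0],[750,450],[0,450]]);X=np.array([(120,-40,36),(-30,-40,36),(-30,50,36),(120,50,36)])
H=cv2.getPerspectiveTransform(proj(c2,world(p,X)).astype(np.float32),dst);cv2.imwrite("pics/r.png",cv2.warpPerspective(im,H,(750,450),flags=cv2.INTER_CUBIC))
E
```

```text
[ 3.8 35.7 36. ]
[ 2.5 34.5 36. ]
```

View pics/r.png

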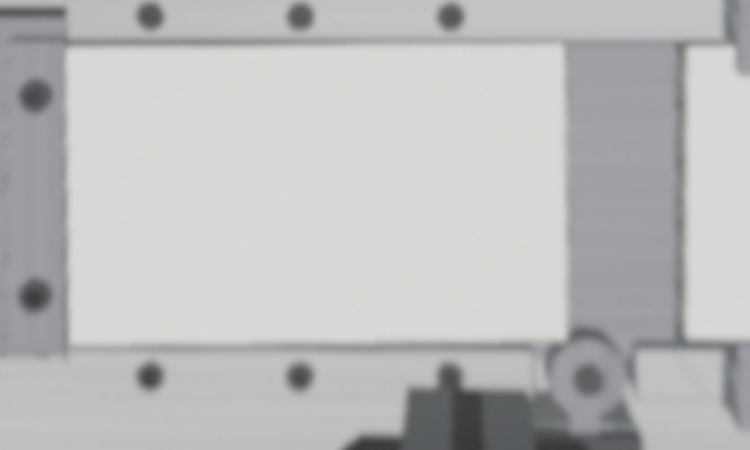

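```bash
python3 -c "
from rig import job;print(job.finish_job())"
```

```text
the job is handed in; nothing more can be done
None
```

The top white plate is out of the magazine and lies home against the end stop, and I handed the job in at about 14 s with the arm lifted clear. I pressed with the shut gripper, mostly at 9–13 N, and dragged the plate past the roller and over the 1.8 mm drop.

**Last checks in the close-up picture:**
- **Plate:** it lies flat and straight, with no visible gap at the stop. Its front edge is at x ≈ 107 mm and its rear edge at x ≈ 7–7.5 mm.
- **Roller:** it is out behind the plate, at y ≈ 34.5–35.6 mm. It measured 35.7 mm when fully out at the start.
- **Remaining stack:** the next plate's front edge is at x ≈ -17 mm. By the drawing it should be about -18 mm, so it may have crept 1 mm, well inside the 4 mm limit.
- **Bystanders:** I steered clear of the vial, dish and tweezers. The dish and tweezers look unmoved in the last scene view; the vial shows only partly there.

**What did not go as planned:**
- The downward force went above the advised 10–13 N, to about 16 N, twice: just after the roller and at the stop. The plate did not jam, and the force stayed under the 25 N limit.
- The tool tilted by about 0.08 rad during the drag, with no visible effect on the plate.
- One hand-picked point in the scene camera disagreed with the fitted coater position by about 5 pixels. The wrist view fitted within 1 pixel, so I relied on that.

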